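# Screw the soap tray onto the wash tub

### The job

Lay the mint-green soap tray flat on the pink tub's ledge, along the ledge, with the hole in its tab over the hole in the ledge. Then take the pink thumbscrew from the toothbrush stand and put it down through both holes until its flange sits flat on the tab, and let go; it is a slip fit and needs no turning.

Things in the scene. Friction and masses are not known exactly. Their poses are not given: they have to be found in the camera images.
- ledge_hole (a point): Centre of the 28 mm through hole in the fixed pink tub's ledge, at its top face. Ledge: flat pink plate on the robot side of the tub's rim, 110 (x) by 210 (y) by 10 mm, top 145 mm above the tiles, free below. z up, x towards the tub's middle. The hole is midway in x, 45 mm from the ledge's +y end: the tray's dish goes on its -y side. Tub: round, 380 mm wide, 140 high, steelware on its far part.
- tray: Loose mint-green soap tray, 120 g, flat on the tiles. Origin: centre of the dish's underside, z up. Dish 100 (x) by 110 (y) mm, walls 14 mm high. Over the origin stands a divider to grip: 70 mm long in x, 12 mm thick in y, top 55 mm above the underside. A flat 60 by 60 by 6 mm tab with the hole sticks out at +y. In place, its x and y point as the ledge hole's do.
- tray_hole (a point): Centre of the round 28 mm hole in the tray's tab, at the tab's underside; 85 mm from the tray's origin along the tray's +y, same axes as the tray.
- pink_screw: Loose pink plastic thumbscrew, 30 g, upright in one of 3 holes (in a row roughly along world x, 70 mm apart) of a white toothbrush stand 60 mm high; the others hold a yellow and a blue one. Origin: centre of the flange's underside, z up. Flange 50 mm wide, 6 thick; above it a round knob to grip, 24 mm wide, 6 to 40 mm above the origin; shank 12 mm thick, tapered tip 42 mm below the origin.

How it is judged:
By the outcome, as a careful person would: the job done as asked, in the order asked, and still so for the second after the job is handed in, with the robot touching nothing.
It also fails if it takes over 69 s, if anything falls off the work surface, if the arm or the gripper's body presses on something with over 40 N, if the wrist force passes 120 N, or if a joint passes its speed limit or range.

### The arm

A 7-joint arm with a two-finger parallel gripper is mounted at the origin on the work surface. World frame = base frame: x ahead of the robot, y to its left, z up, the work surface at z = 0. Lengths are in m, angles in rad, forces in N, time in s.
With the tool pointing down it reaches from about 0.425 to 0.875 m from the base axis. Payload 4.7 kg.
Tool frame: the origin (TCP) lies at the very end of the fingers, on their centre line; the grasp point (between the pads) lies 19 mm behind it (ctrl.grasp_offset is the distance from the TCP to the grasp point, in m); z points along the fingers, y is the direction in which the jaws open and shut (so a half turn about z gives the same grasp; the last joint's range is limited). The gripper opens to 87 mm and grips with 3 to 60 N. Pads are 19 mm wide; open, the fingers measure 117 mm over their backs; the gripper's body (75 mm by 190 mm) begins 51 mm behind the grasp point.
Start: joints at [-1.173, 0.321, -0.07, 1.45, 0.023, 1.371, -0.057], TCP at [0.243, 0.603, 0.223] pointing down, gripper open.
Joint ranges: [-2.86, 2.86], [-0.3, 2.09], [-1.38, 1.24], [0.06, 2.45], [-1.56, 4.7], [0.09, 2.05], [-2.69, 2.69]. Speed limits (rad/s): [2.57, 2.57, 3.14, 3.14, 3.14, 3.14, 3.14].

### API

Orientations are given as a rotation vector (axis times angle).
In Python, from bench import ctrl gives the robot as it stands.
- The arm moves only by the shell command python3 -m creep 'ROWS' [FORCE]. ROWS is JSON, a list that holds one entry, the list of rows, each a list of 7 numbers: the opening, from 0 (shut) to 1 (fully open), then the shift along the tool's x, y, z in mm, then the turn, a rotation vector about the tool's x, y, z in rad. In form: [[[grip, dx, dy, dz, rx, ry, rz], ...]]. A call has 1 to 5 rows; each row is the pose to reach, as a shift and turn from the pose commanded when the call began, along the tool's axes at that moment; what a row does not reach only later rows make up. A row lasts 1/10 s, in which the tool goes at most 50 mm and 8.59 degrees, less where a joint would pass 70% of its speed; a pose out of reach is approached as far as the arm can. A call with a gripper value outside its range is refused whole. The fingers move at their own pace and stop on an object; FORCE is the grip in N (left out, the last holds). Time passes only in rows, so rows that repeat a pose let the fingers close. It gives the time, the measured TCP pose, the force and the opening at its end, in the units of the state.
- ctrl.get_state(): the state, without advancing time (a new reading comes with each control period).
- ctrl.get_image(name): name is "scene" or "top"; returns the picture (420x560x3 uint8, red, green, blue); there is no depth.
- ctrl.camera_params(name): a dict with "K" (3x3 intrinsics, pixels), "pose" (4x4, takes a point from camera to world coordinates). Camera axes: x right, y down, z forward; pixel columns grow to the right and rows downward; lengths in m; the calibration is good to about 2 mm. A picture is of the moment at which its call begins. camera_params takes no time and is no camera call.
- ctrl.close_job(): hands the job in, once; it reports no verdict.
The state is a dict: "time": time; "joint_positions": joint angles; "qd": joint speeds; "joint_torque": joint torques, N m; "position": TCP position; "tool_rot": TCP orientation; "ft_force": force on the tool from outside, world axes, zero at the start; "torque": the same for the moment, N m; "grip_width": opening from 0.0 (shut) to 1.0 (fully open).
Only numpy, scipy, OpenCV 4.12 (cv2) and the standard library are available. Lean on these libraries where they do the work, as an engineer would, in place of code of your own. Each camera call takes 0.05 s, during which the arm holds its last target. There are 200 camera calls.

## Working session

There is one attempt and no reset: what is moved stays moved. The work goes in short steps, Python scripts to look and compute and a shell command to move; the robot and the scene stay as the last step left them, time stands still between calls to the robot, and variables do not carry over. Pictures are saved under pics/ and viewed, about 8 in all and at most 12, crops included, and the job is handed in when it is done.

```bash
mkdir -p pics; ls; python3 - <<'E'
from bench import ctrl
import cv2,numpy as np
for n in("scene","top"):
    im=ctrl.get_image(n); cv2.imwrite(f"pics/{n}0.png",im[:,:,::-1]); p=ctrl.camera_params(n); print(n,np.round(p["K"],1).tolist(),np.round(p["pose"],3).tolist())
s=ctrl.get_state(); print(s["time"],s["position"],s["tool_rot"],s["ft_force"],s["grip_width"],ctrl.grasp_offset)
E
```

```text
pics
scene [[478.5, 0.0, 280.7], [0.0, 478.5, 205.6], [0.0, 0.0, 1.0]] [[-0.75, 0.423, -0.508, 1.035], [0.661, 0.479, -0.577, 0.59], [-0.001, -0.769, -0.64, 0.78], [0.0, 0.0, 0.0, 1.0]]
top [[508.0, 0.0, 283.6], [0.0, 508.0, 205.3], [0.0, 0.0, 1.0]] [[-0.022, -0.997, 0.074, 0.413], [-1.0, 0.021, -0.009, -0.03], [0.007, -0.074, -0.997, 1.16], [0.0, 0.0, 0.0, 1.0]]
0.1 [0.24326316 0.6022371  0.22156995] [-5.99099711e-01 -3.08372594e+00  2.67957723e-03] [ 0.33192967 -0.34853625  0.22697386] 0.9953304216617139 0.0187
```

View pics/scene0.png

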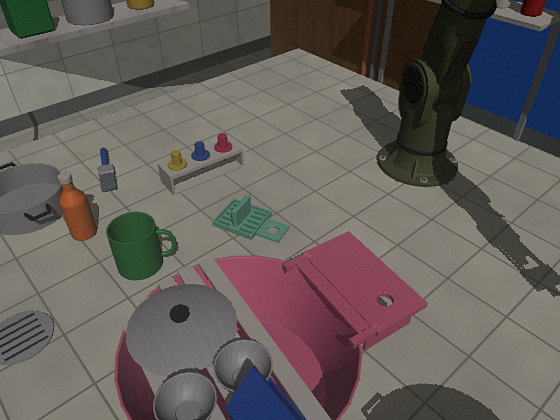

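View pics/top0.png

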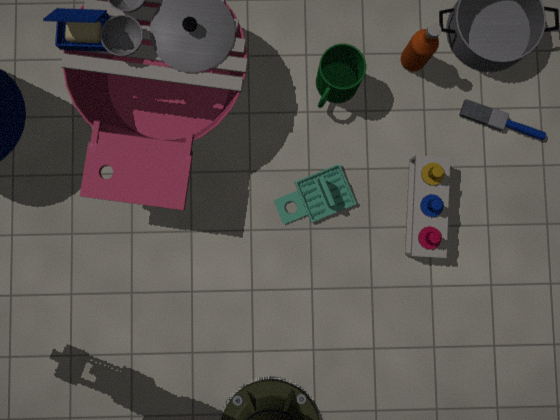

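The top view shows the ledge hole at about (107,172). The tray's tab hole is at (291,207), with its dish centre at about (326,193). The pink screw is at (429,237), the stand hole nearest the robot. The scene view agrees. Next I'll measure these by colour segmentation.

```bash
cat > h.py <<'E'
import cv2,numpy as np
from bench import ctrl
from scipy.spatial.transform import Rotation as R
P={n:ctrl.camera_params(n) for n in("scene","top")}
def ray(n,uv,z):
    p=P[n];d=p["pose"][:3,:3]@np.linalg.solve(p["K"],[uv[0],uv[1],1]);o=p["pose"][:3,3]
    return (o+d*(z-o[2])/d[2])
def proj(n,X):
    p=P[n];T=np.linalg.inv(p["pose"]);c=(np.atleast_2d(X)@T[:3,:3].T+T[:3,3])@p["K"].T
    return c[:,:2]/c[:,2:]
def mask(im,h0,h1,smin=70,vmin=40):
    h=cv2.cvtColor(im,cv2.COLOR_RGB2HSV);return cv2.inRange(h,(h0,smin,vmin),(h1,255,255))
def go(xyz,yaw,pos=None,rot=None):
    """row (mm, rad) to TCP xyz, tool down, tool y along yaw (mod pi)"""
    s=ctrl.get_state();p=np.array(s["position"] if pos is None else pos);r=R.from_rotvec(s["tool_rot"] if rot is None else rot)
    best=None
    for k in(0,np.pi):
        a=yaw+k;y=np.array([np.cos(a),np.sin(a),0]);z=np.array([0,0,-1.]);t=R.from_matrix(np.c_[np.cross(y,z),y,z])
        w=(r.inv()*t).as_rotvec()
        if best is None or np.linalg.norm(w)<np.linalg.norm(best):best=w
    print("row",np.round(r.inv().apply(np.array(xyz)-p)*1000,1),np.round(best,3),"deg",round(np.degrees(np.linalg.norm(best)),1))
E
python3 - <<'E'
from h import *
top=cv2.imread("pics/top0.png")[:,:,::-1].copy(); sc=cv2.imread("pics/scene0.png")[:,:,::-1].copy()
hs=cv2.cvtColor(top,cv2.COLOR_RGB2HSV)
for uv in[(130,185),(340,215),(429,237),(283,215)]:print(uv,hs[uv[1],uv[0]])
hs=cv2.cvtColor(sc,cv2.COLOR_RGB2HSV)
for uv in[(360,270),(265,227),(222,140)]:print("sc",uv,hs[uv[1],uv[0]])
def holes(m,z,n,amin):
    c,h=cv2.findContours(m,cv2.RETR_CCOMP,cv2.CHAIN_APPROX_NONE)
    for i,k in enumerate(c):
        if h[0][i][3]>=0 and cv2.contourArea(k)>amin:
            M=cv2.moments(k);uv=(M['m10']/M['m00'],M['m01']/M['m00']);print(n,np.round(uv,1),cv2.contourArea(k),np.round(ray(n,uv,z),4))
for n,im in(("top",top),("scene",sc)):
    mp=mask(im,165,179);mg=mask(im,70,88,60);
    print("ledge");holes(mp,.140,n,60);print("tray");holes(mg,.003,n,50)
E
```

```text
(130, 185) [169 145 121]
(340, 215) [ 15  28 111]
(429, 237) [170 206  99]
(283, 215) [ 81 106 108]
sc (360, 270) [171 130 137]
sc (265, 227) [ 77  84 121]
sc (222, 140) [174 139  99]
ledge
top [106.3 171.9] 154.5 [0.5633 0.3172 0.14  ]
tray
top [290.6 207. ] 133.5 [ 0.494  -0.0562  0.003 ]
ledge
scene [384.4 301. ] 128.0 [0.5627 0.3172 0.14  ]
tray
scene [272.3 229.9] 76.5 [ 0.494  -0.0559  0.003 ]
```

Both cameras agree on the holes to within 1 mm. Now I need the yaws and the screw position, which I'll get by fitting silhouettes.

```bash
python3 - <<'E'
from h import *
from scipy.optimize import minimize
I={n:cv2.imread(f"pics/{n}0.png")[:,:,::-1].copy() for n in P}
S=8
def render(polys,n):
    m=np.zeros((420*2,560*2),np.uint8)
    for X in polys:
        q=cv2.convexHull((proj(n,X)*2+.5).astype(np.float32));cv2.fillPoly(m,[np.round(q*16).astype(np.int32)],255,shift=4)
    return cv2.resize(m,(560,420),interpolation=cv2.INTER_AREA)/255.
def fit(x0,polys,masks,step):
    def f(v):
        return sum(np.abs(render(polys(v),n)-m).sum() for n,m in masks.items())
    s=np.vstack([x0]+[np.array(x0)+np.eye(len(x0))[i]*step[i] for i in range(len(x0))])
    r=minimize(f,x0,method="Nelder-Mead",options=dict(initial_simplex=s,xatol=1e-4,fatol=.05));return r.x,r.fun,sum(m.sum() for m in masks.values())
def tf(v):
    c,s=np.cos(v[2]),np.sin(v[2]);return lambda X:np.array(X)@np.array([[c,s,0],[-s,c,0],[0,0,1]])+[v[0],v[1],0]
def box(x0,x1,y0,y1,z0,z1):return [(x,y,z) for x in(x0,x1) for y in(y0,y1) for z in(z0,z1)]
# tray (solid silhouette: dish+tab+divider)
mt={}
for n in P:
    m=mask(I[n],70,90,50);c,_=cv2.findContours(m,cv2.RETR_EXTERNAL,2);
    u=proj(n,[.49,-.07,0])[0];c=[k for k in c if cv2.contourArea(k)>300];k=min(c,key=lambda k:np.linalg.norm(k.mean((0,1))-u))
    f=np.zeros_like(m);cv2.drawContours(f,[k],-1,255,-1);mt[n]=f/255.
tr=lambda v:[tf(v)(b) for b in(box(-.05,.05,-.055,.055,0,.014),box(-.03,.03,.055,.115,0,.006),box(-.035,.035,-.006,.006,0,.055))]
for ms in(mt,{"top":mt["top"]},{"scene":mt["scene"]}):
    v,e,t=fit([.525,-.135,.38],tr,ms,[.01,.01,.1]);print("tray",np.round(v,4),e,t,"hole",np.round(tf(v)([0,.085,0]),4))
# screw
ci=lambda r,z:[(r*np.cos(a),r*np.sin(a),z) for a in np.linspace(0,6.28,40)]
x0=ray("top",(429,237),.08);ms={}
for n in P:
    m=mask(I[n],165,179,90,30);u=proj(n,x0)[0];f=np.zeros_like(m);a,b=int(u[0]),int(u[1]);f[b-25:b+25,a-25:a+25]=m[b-25:b+25,a-25:a+25];ms[n]=f/255.
sp=lambda v:[np.array(ci(.025,.06)+ci(.025,.066))+[v[0],v[1],0],np.array(ci(.012,.066)+ci(.012,.1))+[v[0],v[1],0]]
for m in(ms,{"top":ms["top"]},{"scene":ms["scene"]}):
    v,e,t=fit(x0[:2],sp,m,[.01,.01]);print("screw",np.round(v,4),e,t)
# ledge edges, top: robot side edge
m=mask(I["top"],165,179,90,60);
pts=[]
for u in range(90,180,3):
    col=np.where(m[150:230,u])[0];pts.append(ray("top",(u,150+col.max()+.5),.145)[:2])
l=cv2.fitLine(np.array(pts,np.float32),cv2.DIST_HUBER,0,.01,.01).ravel();d=l[:2]*np.sign(l[1]);print("ledge yaw",np.arctan2(-d[0],d[1]),"dist hole",np.dot(np.array([.563,.3172])-l[2:],[d[1],-d[0]]))
print([np.round(ray("top",uv,.145),3) for uv in[(184,209),(81,198),(193,137)]])
E
```

```text
tray [ 0.5245 -0.1356  0.3602] 149.95294117647057 4836.0 hole [ 0.4945 -0.0561  0.    ]
tray [ 0.5248 -0.1353  0.3719] 63.61176470588235 2873.0 hole [ 0.4939 -0.0561  0.    ]
tray [ 0.5245 -0.1362  0.3697] 73.5843137254902 1963.0 hole [ 0.4938 -0.0569  0.    ]
screw [ 0.4177 -0.3535] 59.56078431372549 660.0
screw [ 0.4173 -0.3533] 33.28627450980392 423.0
screw [ 0.4178 -0.3537] 27.784313725490193 237.0
ledge yaw -0.16410968 dist hole 0.054116715611331606
[array([0.485, 0.16 , 0.145]), array([0.511, 0.366, 0.145]), array([0.63 , 0.141, 0.145])]
```

```bash
python3 - <<'E'
from h import *
H=np.array([.563,.3172])
def rep(pts,nm):
    pts=np.array(pts,np.float32);l=cv2.fitLine(pts,cv2.DIST_HUBER,0,.001,.001).ravel();d=l[:2];nn=np.array([-d[1],d[0]])
    r=(pts-l[2:])@nn;print(nm,"ang",round(float(np.arctan2(d[1],d[0])),4),"dist",round(float(abs((H-l[2:])@nn)),4),"res mm",np.round(r*1000,1))
t=cv2.imread("pics/top0.png")[:,:,::-1].copy();m=mask(t,165,179,90,60)
rep([ray("top",(u,150+np.where(m[150:230,u])[0].max()+.5),.145)[:2] for u in range(90,180,6)],"top front")
rep([ray("top",(np.where(m[v,60:260])[0].min()+59.5,v),.145)[:2] for v in range(150,195,4)],"top +y end")
rep([ray("top",(np.where(m[v,60:260])[0].max()+60.5,v),.145)[:2] for v in range(150,200,4)],"top -y end")
s=cv2.imread("pics/scene0.png")[:,:,::-1].copy();m=mask(s,160,179,70,60)
rep([ray("scene",(u,200+np.where(m[200:330,u])[0].min()-.5),.145)[:2] for u in range(358,420,5)],"scene front")
c=np.vstack([cv2.resize(t[110:230,60:220],(640,480),interpolation=cv2.INTER_CUBIC)]);cv2.imwrite("pics/led.png",c[:,:,::-1])
E
```

```text
top front ang 1.4065 dist 0.054 res mm [-0.3  0.   0.3  0.5  0.8 -0.9 -0.6 -0.4 -0.1  0.2  0.4  0.7  1.  -0.7
 -0.5]
top +y end ang -0.1467 dist 0.0447 res mm [-0.3  0.5 -0.8 -0.   0.7 -0.5  0.2  0.9 -0.3  0.4 -0.8 -0.1]
top -y end ang -0.1197 dist 0.1665 res mm [ 1.7  2.7 -2.2 -1.1  0.  -0.9  0.2 -0.7  0.4 -0.5  0.6 -0.3  0.8]
scene front ang 1.4217 dist 0.0556 res mm [ 0.  -0.9  0.  -0.8  0.1  0.9  0.1  0.9  0.1 -0.7  0.1 -0.7  0.1]
```

View pics/led.png

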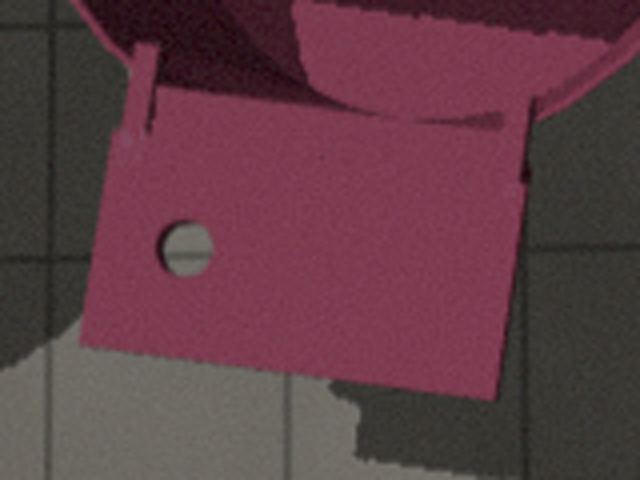

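The fits give a ledge yaw of about -0.152 and a tray yaw of about +0.367, and the sizes match the spec. Next is the approach over the tray.

```bash
python3 -c "
from h import *
go((.5247,-.1357,.25),np.pi/2+.367)"
```

```text
row [-537.3 -578.9  -27.4] [-0.002 -0.001 -0.751] deg 43.0
```

```bash
python3 -m creep '[[[0.7,-100,-120,-27,0,0,-0.15],[0.7,-100,-120,-27,0,0,-0.3],[0.7,-100,-120,-27,0,0,-0.45],[0.7,-130,-140,-27,0,0,-0.6],[0.7,-150,-162,-27,0,0,-0.75]]]'; python3 -c "
from h import *
go((.5247,-.1357,.25),np.pi/2+.367)"
```

```text
time: 0.6
position: [0.3239, 0.3933, 0.2499]
tool_rot: [-0.569, 3.088, -0.0]
ft_force: [0.2, -0.1, 0.4]
grip_width: 0.717
row [ 1.100e+00 -5.658e+02  2.000e-01] [-0.001  0.001 -0.002] deg 0.2
```

```bash
for i in 1 2; do python3 -m creep '[[[0.7,0,-46,0,0,0,0],[0.7,0,-92,0,0,0,0],[0.7,0,-138,0,0,0,0],[0.7,0,-184,0,0,0,0],[0.7,0,-230,0,0,0,0]]]' | head -2; done;  python3 -c "
from h import *
go((.5247,-.1357,.15),np.pi/2+.367)"
```

```text
time: 1.1
position: [0.4034, 0.1792, 0.2493]
time: 1.6
position: [0.4848, -0.0357, 0.2495]
row [  -1.9 -107.7   99.4] [ 0.     0.    -0.005] deg 0.3
```

```bash
python3 -m creep '[[[0.65,-1,-40,20,0,0,-0.003],[0.65,-1.5,-75,60,0,0,-0.003],[0.65,-1.5,-107,100,0,0,-0.003],[0.65,-1.5,-107,130,0,0,-0.003],[0.65,-1.5,-107,130,0,0,-0.003]]]';  python3 - <<'E'
from h import *
go((.5247,-.1357,.022),np.pi/2+.367)
c=[cv2.resize(ctrl.get_image(n),(560,420)) for n in("top","scene")]
c=np.hstack([cv2.resize(c[0][120:280,220:420],(400,320)),cv2.resize(c[1][110:270,170:370],(400,320))])
cv2.imwrite("pics/ap.png",c[:,:,::-1])
E
```

```text
time: 2.1
position: [0.5199, -0.134, 0.1148]
tool_rot: [0.564, -3.08, -0.003]
ft_force: [0.0, -0.2, 0.4]
grip_width: 0.651
row [-4.8 -3.7 92.7] [ 0.003 -0.009 -0.005] deg 0.6
```

View pics/ap.png

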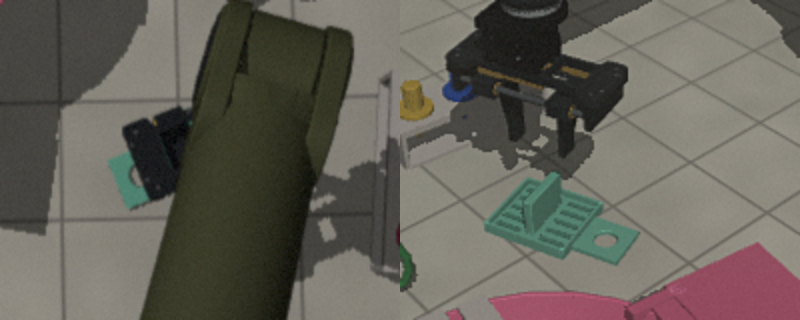

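The fingers straddle the divider with their opening direction across it, as wanted. I'll recompute from the settled state.

```bash
python3 -c "
from h import *
go((.5247,-.1357,.022),np.pi/2+.367); print(ctrl.get_state()['position'])"
```

```text
row [-0.  -3.1 97.6] [ 0.001 -0.001 -0.002] deg 0.1
[ 0.5236975  -0.13285429  0.1196266 ]
```

Settled. Next I descend, then close with moderate force.

```bash
python3 -m creep '[[[0.65,0,-3,30,0,0,0],[0.65,0,-3,60,0,0,0],[0.65,0,-3,85,0,0,0],[0.65,0,-3,97.5,0,0,0],[0.65,0,-3,97.5,0,0,0]]]' 25; python3 -m creep '[[[0.65,0,0,0,0,0,0],[0,0,0,0,0,0,0],[0,0,0,0,0,0,0],[0,0,0,0,0,0,0],[0,0,0,0,0,0,0]]]' 25; python3 -m creep '[[[0,0,0,0,0,0,0],[0,0,0,0,0,0,0],[0,0,0,0,0,0,0]]]' 25
```

```text
time: 2.7
position: [0.5253, -0.1351, 0.0223]
tool_rot: [0.572, -3.089, -0.001]
ft_force: [-0.3, -0.0, 0.4]
grip_width: 0.646
time: 3.2
position: [0.5253, -0.1362, 0.0225]
tool_rot: [-0.57, 3.089, 0.0]
ft_force: [0.2, 0.1, -0.3]
grip_width: 0.371
time: 3.5
position: [0.5249, -0.136, 0.022]
tool_rot: [0.57, -3.089, -0.001]
ft_force: [-0.6, 0.9, 0.7]
grip_width: 0.139
```

Gripped: an opening of 0.139 is 12 mm, the divider's thickness. Lifting.

```bash
python3 -m creep '[[[0,0,0,-15,0,0,0],[0,0,0,-50,0,0,0],[0,0,0,-90,0,0,0],[0,0,0,-130,0,0,0],[0,0,0,-170,0,0,0]]]'; python3 -m creep '[[[0,0,0,-35,0,0,0],[0,0,0,-48,0,0,0],[0,0,0,-48,0,0,0]]]'; python3 -c "
from h import *
go((.5501,.2332,.24),np.pi/2-.152)"
```

```text
time: 4.0
position: [0.5246, -0.1366, 0.1945]
tool_rot: [-0.569, 3.089, -0.0]
ft_force: [1.2, 0.2, -1.5]
grip_width: 0.135
time: 4.3
position: [0.5261, -0.1367, 0.2423]
tool_rot: [-0.569, 3.085, -0.001]
ft_force: [-0.0, -0.2, -1.7]
grip_width: 0.138
row [-154.3  337.     2.4] [-0.     0.004  0.517] deg 29.6
```

```bash
python3 -m creep '[[[0,-12,28,0,0,0,0.04],[0,-28,62,0,0,0,0.1],[0,-44,96,0,0,0,0.16],[0,-60,130,0,0,0,0.22],[0,-76,165,0,0,0,0.28]]]'>/dev/null; python3 -c "
from h import *
go((.5501,.2332,.24),np.pi/2-.152)"
```

```text
row [-29.6 185.3  -2.6] [-0.001 -0.004  0.234] deg 13.4
```

```bash
python3 -m creep '[[[0,-6,35,0,0,0,0.05],[0,-12,70,0,0,0,0.1],[0,-18,110,0,0,0,0.15],[0,-24,145,0,0,0,0.2],[0,-29,172,0,0,0,0.23]]]'>/dev/null; python3 -m creep '[[[0,0,4,0,0,0,0],[0,0,4,0,0,0,0],[0,0,4,0,0,0,0]]]'; python3 - <<'E'
from h import *
go((.5501,.2332,.185),np.pi/2-.152)
a,b=[ctrl.get_image(n) for n in("top","scene")]
cv2.imwrite("pics/t1.png",a[:,:,::-1]);cv2.imwrite("pics/s1.png",b[:,:,::-1])
c=np.hstack([cv2.resize(a[80:260,30:230],(400,360)),cv2.resize(b[190:370,240:440],(400,360))])
cv2.imwrite("pics/ov.png",c[:,:,::-1])
E
```

```text
time: 5.6
position: [0.5518, 0.2208, 0.2387]
tool_rot: [-0.23, -3.131, 0.004]
ft_force: [-0.2, -0.1, -1.6]
grip_width: 0.14
row [ 3.4 12.1 53.7] [-0.002 -0.001  0.005] deg 0.3
```

View pics/ov.png

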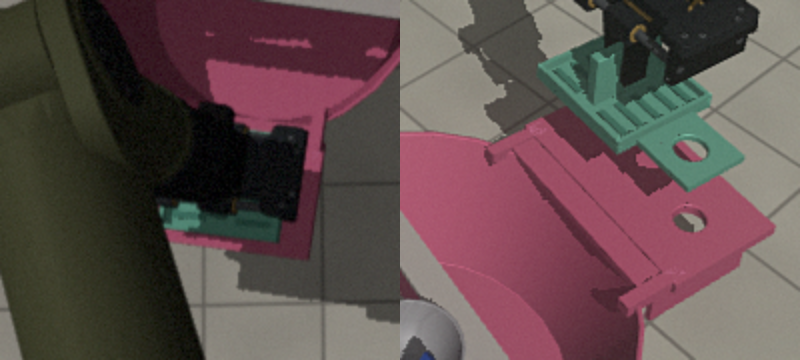

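The tray is held level above the ledge. I'll compare the tab hole in the scene view with the position the grip predicts.

```bash
python3 - <<'E'
from h import *
b=cv2.imread("pics/s1.png")[:,:,::-1].copy();m=mask(b,70,90,50);s=ctrl.get_state();p=s["position"]
c,h=cv2.findContours(m,cv2.RETR_CCOMP,2)
y=R.from_rotvec(s["tool_rot"]).as_matrix()[:,1];print(p,y)
for i,k in enumerate(c):
    A=cv2.contourArea(k)
    if h[0][i][3]>=0 and A>60:
        M=cv2.moments(k);uv=(M['m10']/A,M['m01']/A);print(uv,A,ray("scene",uv,p[2]-.022+.003),"pred",p+.085*y*np.sign(y[1]))
go((.5501,.2332,.185),np.pi/2-.152)
E
```

```text
[0.55218271 0.22074218 0.23963577] [ 1.47217444e-01  9.89103682e-01 -9.64773041e-04]
(384.6646766169154, 265.0218905472637) 167.5 [0.56534854 0.30572558 0.22063577] pred [0.56469619 0.30481599 0.23955376]
row [ 3.9 12.1 54.6] [-0.001 -0.     0.004] deg 0.3
```

```bash
python3 -m creep '[[[0,3.5,11.5,0,0,0,0.004],[0,3.5,11.5,20,0,0,0.004],[0,3.5,11.5,40,0,0,0.004],[0,3.5,11.5,55,0,0,0.004],[0,3.5,11.5,55,0,0,0.004]]]'; python3 -m creep '[[[0,0,0,0,0,0,0],[0,0,0,5,0,0,0],[0,0,0,10,0,0,0],[0,0,0,14,0,0,0],[0,0,0,14,0,0,0]]]';python3 -m creep '[[[0,0,0,0,0,0,0]]]'; python3 -c "
from h import *
go((.5501,.2332,.167),np.pi/2-.152)"
```

```text
time: 6.2
position: [0.5487, 0.2344, 0.1827]
tool_rot: [-0.234, -3.129, 0.003]
ft_force: [-1.0, -0.0, -1.3]
grip_width: 0.135
time: 6.7
position: [0.5499, 0.2346, 0.1704]
tool_rot: [-0.234, -3.132, 0.001]
ft_force: [0.3, 0.0, -1.8]
grip_width: 0.133
time: 6.8
position: [0.5503, 0.2347, 0.171]
tool_rot: [-0.234, -3.133, 0.0]
ft_force: [-0.3, -0.3, -0.5]
grip_width: 0.141
row [-0.1 -1.5  4. ] [-0.    -0.     0.003] deg 0.2
```

```bash
python3 -m creep '[[[0,0,-1,1.5,0,0,0.002],[0,0,-1,3,0,0,0.002],[0,0,-1,3.5,0,0,0.002],[0,0,-1,3.5,0,0,0.002]]]';python3 -m creep '[[[0,0,0,0.5,0,0,0],[0,0,0,1,0,0,0],[0,0,0,1,0,0,0]]]'
```

```text
time: 7.2
position: [0.5501, 0.2337, 0.1675]
tool_rot: [-0.237, -3.133, -0.0]
ft_force: [0.5, -0.4, -1.4]
grip_width: 0.139
time: 7.5
position: [0.5502, 0.2338, 0.167]
tool_rot: [0.237, 3.132, 0.001]
ft_force: [-0.4, 0.1, 0.4]
grip_width: 0.138
```

Contact: the weight is off the wrist. Opening and retreating.

```bash
python3 -m creep '[[[0.3,0,0,0,0,0,0],[0.5,0,0,0,0,0,0],[0.6,0,0,0,0,0,0],[0.6,0,0,0,0,0,0],[0.6,0,0,0,0,0,0]]]';python3 -m creep '[[[0.6,0,0,-15,0,0,0],[0.6,0,0,-40,0,0,0],[0.6,0,0,-75,0,0,0],[0.6,0,0,-110,0,0,0],[0.6,0,0,-115,0,0,0]]]'; python3 -c "
from h import *
go((.4177,-.3535,.28),np.pi/2+.0)"
```

```text
time: 8.0
position: [0.5501, 0.2337, 0.1665]
tool_rot: [0.237, 3.133, 0.0]
ft_force: [-0.1, -1.5, 0.6]
grip_width: 0.503
time: 8.5
position: [0.5524, 0.2344, 0.2881]
tool_rot: [0.237, 3.125, 0.008]
ft_force: [0.8, -0.3, -0.5]
grip_width: 0.599
row [  44.6 -601.5    4.2] [ 0.005  0.008 -0.151] deg 8.7
```

```bash
python3 -m creep '[[[0.6,3,-40,0,0,0,-0.03],[0.6,7,-88,0,0,0,-0.06],[0.6,10,-136,0,0,0,-0.1],[0.6,14,-184,0,0,0,-0.13],[0.6,18,-232,0,0,0,-0.155]]]'>/dev/null;  python3 -c "
from h import *
go((.4177,-.3535,.2),np.pi/2+.0)"
```

```text
row [  80.8 -358.3   81.8] [0.001 0.001 0.005] deg 0.3
```

```bash
python3 -m creep '[[[0.6,9,-44,0,0,0,0.004],[0.6,19,-88,0,0,0,0.004],[0.6,29,-132,5,0,0,0.004],[0.6,39,-176,10,0,0,0.004],[0.6,49,-216,20,0,0,0.004]]]'>/dev/null; python3 -m creep '[[[0.6,9,-40,10,0,0,0],[0.6,18,-80,20,0,0,0],[0.6,27,-120,30,0,0,0],[0.6,32,-140,50,0,0,0],[0.6,32,-140,60,0,0,0]]]'>/dev/null; python3 - <<'E'
from h import *
a,b=[ctrl.get_image(n) for n in("top","scene")]
go((.4177,-.3535,.071),np.pi/2)
for n,im in(("top",a),("scene",b)):
    for nm,m,z,r in(("ledge",mask(im,165,179),.140,60),("tray",mask(im,70,90,50),.148,50),):
        c,h=cv2.findContours(m,cv2.RETR_CCOMP,2)
        for i,k in enumerate(c):
            A=cv2.contourArea(k)
            if h[0][i][3]>=0 and A>r:
                M=cv2.moments(k);uv=(M['m10']/A,M['m01']/A);print(n,nm,np.round(uv,1),A,np.round(ray(n,uv,z),4))
c=np.hstack([cv2.resize(a[100:240,60:220],(400,350)),cv2.resize(b[80:255,150:350],(400,350))])
d=np.hstack([cv2.resize(b[210:350,280:440],(400,350))]);
cv2.imwrite("pics/pl.png",np.vstack([cv2.resize(c,(640,280)),cv2.resize(np.hstack([d,d*0]),(640,280))])[:,:,::-1])
E
```

```text
row [ -1.6  -5.4 129.3] [ 0.002 -0.002 -0.001] deg 0.2
top ledge [135.6 175.2] 3935.0 [0.5553 0.2582 0.14  ]
top tray [104.1 171.2] 163.0 [0.5636 0.3189 0.148 ]
top tray [145.5 175.9] 253.5 [0.5524 0.2362 0.148 ]
scene tray [385.6 298.4] 168.5 [0.5628 0.3183 0.148 ]
```

View pics/pl.png

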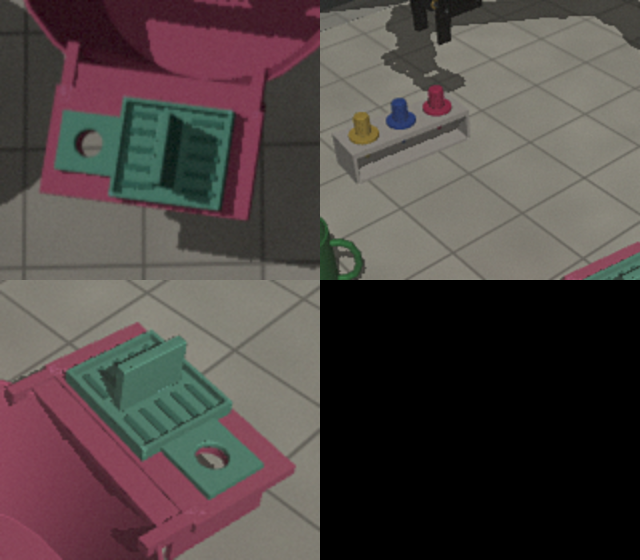

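The tray lies flat along the ledge. Its hole is within about 1.5 mm of the ledge hole, and the shank has 8 mm of room all round. Descending on the pink screw.

```bash
python3 -m creep '[[[0.6,-1.5,-5.5,40,0,0,0],[0.6,-1.5,-5.5,80,0,0,0],[0.6,-1.5,-5.5,110,0,0,0],[0.6,-1.5,-5.5,122,0,0,0],[0.6,-1.5,-5.5,122,0,0,0]]]'; python3 - <<'E'
from h import *
a=ctrl.get_image("scene")
go((.4177,-.3535,.072),np.pi/2)
cv2.imwrite("pics/scr.png",cv2.resize(a[90:210,130:290],(640,480),interpolation=2)[:,:,::-1])
E
```

```text
time: 10.6
position: [0.419, -0.3529, 0.0789]
tool_rot: [0.003, -3.14, -0.003]
ft_force: [0.5, -0.0, -0.5]
grip_width: 0.603
row [2.  0.5 8.3] [0.    0.001 0.001] deg 0.1
```

View pics/scr.png

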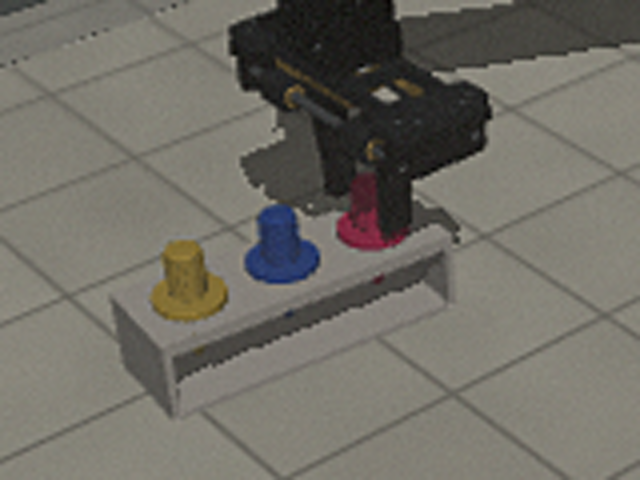

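The fingers straddle the pink knob, one on each side. I'll lower a little further and grip.

```bash
python3 -m creep '[[[0.6,1.8,0,4,0,0,0],[0.6,1.8,0,7.5,0,0,0],[0.6,1.8,0,7.5,0,0,0],[0.45,1.8,0,7.5,0,0,0],[0,1.8,0,7.5,0,0,0]]]' 20; python3 -m creep '[[[0,0,0,0,0,0,0],[0,0,0,0,0,0,0],[0,0,0,0,0,0,0],[0,0,0,0,0,0,0]]]'; python3 -m creep '[[[0,0,0,-10,0,0,0],[0,0,0,-35,0,0,0],[0,0,0,-80,0,0,0],[0,0,0,-125,0,0,0],[0,0,0,-170,0,0,0]]]'; python3 -c "
from h import *
go((.5631,.3179,.27),-.152)"
```

```text
time: 11.15
position: [0.4171, -0.3547, 0.0724]
tool_rot: [0.0, 3.141, -0.0]
ft_force: [-0.1, -0.1, -0.7]
grip_width: 0.495
time: 11.55
position: [0.417, -0.3546, 0.0721]
tool_rot: [0.0, 3.142, 0.0]
ft_force: [-0.1, 0.8, 0.8]
grip_width: 0.274
time: 12.05
position: [0.4163, -0.3548, 0.2444]
tool_rot: [0.002, 3.141, -0.0]
ft_force: [1.0, -0.9, -0.8]
grip_width: 0.269
row [-146.1  672.9  -25.6] [-0.    0.   -1.42] deg 81.3
```

```bash
python3 -m creep '[[[0,-4,25,-10,0,0,0],[0,-12,70,-25,0,0,0],[0,-22,116,-25,0,0,0],[0,-32,162,-25,0,0,0],[0,-42,208,-25,0,0,0]]]'>/dev/null; python3 -m creep '[[[0,-10,46,0,0,0,-0.1],[0,-20,92,0,0,0,-0.24],[0,-30,138,0,0,0,-0.38],[0,-40,184,0,0,0,-0.52],[0,-50,230,0,0,0,-0.66]]]';  python3 -c "
from h import *
go((.5631,.3179,.27),-.152); print(np.round(ctrl.get_state()['joint_positions'],2))"
```

```text
time: 13.05
position: [0.5092, 0.0849, 0.2679]
tool_rot: [-1.025, 2.968, 0.0]
ft_force: [1.2, -1.5, -0.1]
grip_width: 0.27
row [-186.2  150.1   -1.9] [-0.001  0.001 -0.754] deg 43.2
[-0.77  0.    0.56  1.73 -0.    1.41  2.02]
```

```bash
python3 -m creep '[[[0,-28,22,0,0,0,-0.12],[0,-60,48,0,0,0,-0.24],[0,-96,77,0,0,0,-0.36],[0,-132,106,0,0,0,-0.48],[0,-165,133,0,0,0,-0.6]]]'>/dev/null; python3 -m creep '[[[0,0,0,0,0,0,0],[0,0,0,0,0,0,0]]]';  python3 - <<'E'
from h import *
go((.5631,.3179,.22),-.152); print(np.round(ctrl.get_state()['joint_positions'],2))
E
```

```text
time: 13.75
position: [0.5576, 0.2903, 0.2668]
tool_rot: [1.851, -2.537, 0.002]
ft_force: [0.8, -1.1, -0.7]
grip_width: 0.267
row [-28.    3.2  46.8] [-0.    -0.002 -0.158] deg 9.0
[-0.87  0.27  0.43  1.46 -0.11  1.44  2.39]
```

```bash
python3 -m creep '[[[0,-14,1.5,0,0,0,0],[0,-28,3.2,0,0,0,0],[0,-28,3.2,20,0,0,0],[0,-28,3.2,40,0,0,0],[0,-28,3.2,50,0,0,0]]]'>/dev/null; python3 -m creep '[[[0,0,0,0,0,0,0],[0,0,0,0,0,0,0]]]';  python3 - <<'E'
from h import *
go((.5631,.3179,.1635),-.152)
a,b=[ctrl.get_image(n) for n in("top","scene")]
c=np.hstack([cv2.resize(a[100:240,60:220],(400,350)),cv2.resize(b[210:350,300:460],(400,350),interpolation=2)])
cv2.imwrite("pics/ins.png",c[:,:,::-1])
E
```

```text
time: 14.45
position: [0.5637, 0.3174, 0.2178]
tool_rot: [-1.85, 2.538, 0.0]
ft_force: [-1.0, 0.5, 0.1]
grip_width: 0.271
row [-0.2  0.7 54.3] [-0.001  0.001 -0.159] deg 9.1
```

View pics/ins.png

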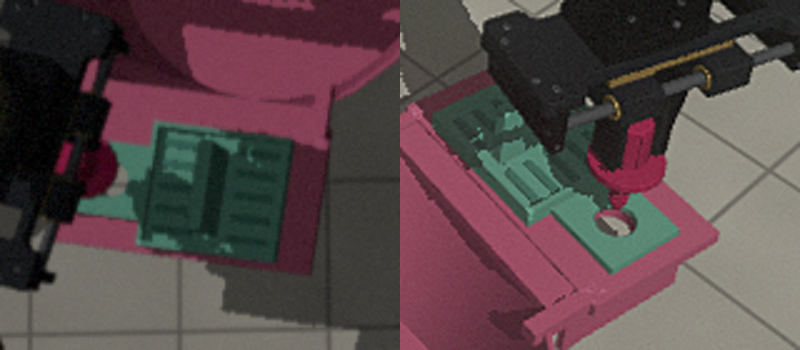

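The screw hangs upright with its tip over the hole. Lowering in steps while watching the force.

```bash
python3 -m creep '[[[0,0,0.5,10,0,0,0],[0,0,0.5,20,0,0,0],[0,0,0.5,30,0,0,0],[0,0,0.5,40,0,0,0],[0,0,0.5,40,0,0,0]]]'; python3 -m creep '[[[0,0,0,4,0,0,0],[0,0,0,8,0,0,0],[0,0,0,11,0,0,0],[0,0,0,11,0,0,0]]]'
```

```text
time: 15.05
position: [0.5617, 0.3168, 0.1746]
tool_rot: [1.848, -2.536, -0.0]
ft_force: [-0.2, -0.7, 0.3]
grip_width: 0.27
time: 15.45
position: [0.5626, 0.3173, 0.1657]
tool_rot: [1.85, -2.538, -0.0]
ft_force: [-0.3, 0.1, -0.5]
grip_width: 0.269
```

```bash
python3 -m creep '[[[0,0,0,0,0,0,0],[0,0,0,0,0,0,0]]]'; python3 -c "
from h import *
go((.5631,.3179,.1635),-.152)"
```

```text
time: 15.65
position: [0.563, 0.3175, 0.1664]
tool_rot: [-1.85, 2.538, 0.0]
ft_force: [0.3, -0.5, -1.2]
grip_width: 0.266
row [-0.4  0.   2.9] [-0.     0.    -0.159] deg 9.1
```

```bash
python3 -m creep '[[[0,0,0,1.5,0,0,0],[0,0,0,2.5,0,0,0],[0,0,0,3,0,0,0],[0,0,0,3,0,0,0]]]'; python3 -m creep '[[[0,0,0,0.6,0,0,0],[0,0,0,0.6,0,0,0]]]'
```

```text
time: 16.05
position: [0.5628, 0.3174, 0.1631]
tool_rot: [-1.851, 2.539, 0.0]
ft_force: [-0.1, -0.8, -0.3]
grip_width: 0.268
time: 16.25
position: [0.5628, 0.3174, 0.1631]
tool_rot: [-1.851, 2.538, 0.0]
ft_force: [-1.5, -0.4, 3.8]
grip_width: 0.267
```

Seated, with 3.8 N of contact force. Releasing and retreating straight up.

```bash
python3 -m creep '[[[0.35,0,0,0,0,0,0],[0.5,0,0,0,0,0,0],[0.6,0,0,0,0,0,0],[0.6,0,0,0,0,0,0],[0.6,0,0,0,0,0,0]]]';python3 -m creep '[[[0.6,0,0,-10,0,0,0],[0.6,0,0,-30,0,0,0],[0.6,0,0,-60,0,0,0],[0.6,0,0,-95,0,0,0],[0.6,0,0,-130,0,0,0]]]'; python3 -c "
from h import *
go((.46,.0,.30),np.pi/2+.6)"
```

```text
time: 16.75
position: [0.5628, 0.3174, 0.1623]
tool_rot: [1.851, -2.539, 0.0]
ft_force: [0.2, 0.1, -0.6]
grip_width: 0.574
time: 17.25
position: [0.5628, 0.3172, 0.2945]
tool_rot: [-1.85, 2.538, -0.0]
ft_force: [0.7, 0.3, 0.9]
grip_width: 0.601
row [333.5   0.7  -5.6] [-0.     0.001  0.66 ] deg 37.8
```

```bash
python3 -m creep '[[[0.6,35,0,0,0,0,0.1],[0.6,80,0,0,0,0,0.2],[0.6,125,0,0,0,0,0.3],[0.6,170,0,0,0,0,0.4],[0.6,200,0,0,0,0,0.45]]]'; python3 -m creep '[[[0.6,20,0,0,0,0,0],[0.6,50,0,0,0,0,0],[0.6,80,0,0,0,0,0],[0.6,100,0,0,0,0,0],[0.6,100,0,0,0,0,0]]]'; python3 - <<'E'
from h import *
a,b=[ctrl.get_image(n) for n in("top","scene")]
m=mask(a,70,90,50)
cv2.imwrite("pics/fin.png",np.hstack([cv2.resize(a[100:240,60:220],(400,350),interpolation=2),cv2.resize(b[210:350,300:460],(400,350),interpolation=2)])[:,:,::-1])
print(proj("top",[[.563,.3177,.157],[.563,.3177,.191]]),proj("scene",[[.563,.3177,.157],[.563,.3177,.191]]))
E
```

```text
time: 17.75
position: [0.5012, 0.1233, 0.2936]
tool_rot: [-1.228, 2.89, 0.0]
ft_force: [0.5, -0.6, -0.5]
grip_width: 0.602
time: 18.25
position: [0.4319, 0.0523, 0.2937]
tool_rot: [-1.232, 2.887, 0.003]
ft_force: [0.3, -0.7, 0.6]
grip_width: 0.6
[[103.1223645  170.84161699]
 [ 96.97420831 168.33704384]] [[385.95582798 294.6948574 ]
 [388.89251711 281.03300404]]
```

View pics/fin.png

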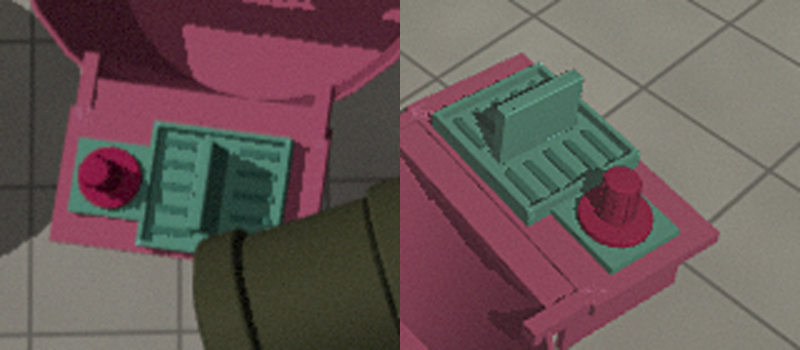

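The screw stands upright with its flange flat on the tab. The knob top and flange centre are within a pixel or two of where a fully seated screw should be. The robot touches nothing, so I'm handing in.

```bash
python3 -c "
from bench import ctrl
print(ctrl.close_job())"
```

```text
the job is handed in; nothing more can be done
None
```

The tray is on the ledge and the pink thumbscrew is down through both holes. I handed the job in at about 18 s of the 69 s, with the arm clear of everything; no verdict is reported.

- **Tray:** I gripped it by the divider and laid it along the ledge. Both cameras then put the tab hole about 1.5 mm from the ledge hole.
- **Screw:** I lowered it until I felt 3.8 N of contact, then let go. In the last pictures it stands upright, and its knob and flange are within a pixel or two of where a seated screw should be.
- **Forces:** The wrist readings I saw stayed below about 4 N.
- **Disagreement:** Estimates of the ledge's angle ranged from −0.12 to −0.164 rad, depending on the edge measured. I used −0.152, and the tray looks aligned with the ledge. I did not measure its final angle, and no check failed.

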